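# Change over from the coarse to the fine disc tray

### The arm

A 6-joint arm with a two-finger parallel gripper is mounted at the origin on a cart in front of the work surface, level with it; the furniture and walls round the work are solid. World frame = base frame: x ahead of the robot, y to its left, z up, the work surface at z = 0. Lengths are in m, angles in rad, forces in N, time in s.
With the tool pointing down it reaches from about 0.3 to 0.875 m from the base axis. Payload 6.4 kg.
Tool frame: the origin (TCP) lies between the finger pads; the fingertips stand ctrl.tip_extent ahead of it and the grasp point (between the pads) is the TCP (ctrl.tip_extent is the distance from the TCP to the fingertips, in m); z points along the fingers, y is the line along which they close (so a half turn about z gives the same grasp; the last joint's range is limited). The gripper opens to 85 mm and grips with 20 to 120 N. Pads are 22 mm wide; open, the fingers measure 114 mm over their backs; the gripper's body (76 mm by 85 mm) begins 54 mm behind the grasp point. The pads swing forward as they close: fully open they stand 13 mm farther back than shut.
Start: joints at [-1.526, 0.181, 1.607, -0, 1.354, -0.206], TCP at [0.143, -0.557, 0.25] pointing down, gripper open.
Joint ranges: [-2.99, 2.99], [-0.89, 2.07], [0.3, 2.58], [-1.14, 4.28], [0, 2.63], [-3.12, 3.12]. Speed limits (rad/s): [2.57, 2.57, 3.01, 3.14, 3.14, 3.14].

### API

Orientations are given as a unit quaternion [w, x, y, z].
In Python, from bench import ctrl gives the robot as it stands.
- The arm moves only by the tool send_rows, never from a script. Its arguments are lists of equal length, an entry for each row: "dr": the turn, a rotation vector about the tool's x, y, z in units of 6 degrees (1.0 is 6 degrees), a list of three; "xyz": the shift along the tool's x, y, z in cm, a list of three; "jaw": the opening in per cent of the stroke, from 0 (shut) to 100 (fully open). In form: {"dr": [[wx, wy, wz], ...], "xyz": [[dx, dy, dz], ...], "jaw": [jaw, ...]}. A call has exactly 8 rows; each row is the pose to reach, as a shift and turn from the pose commanded when the call began, along the tool's axes at that moment; what a row does not reach only later rows make up. A row lasts 1/8 s, in which the tool goes at most 62.5 mm and 10.7 degrees, less where a joint would pass 70% of its speed; a pose out of reach is approached as far as the arm can. A call with a gripper value outside its range is refused whole. The fingers move at their own pace and stop on an object; the grip force is fixed at half the most. Time passes only in rows, so rows that repeat a pose let the fingers close, or fill a call up. It gives the time, the measured TCP pose, the force, the opening and the grip force at its end, in the units of the state.
- ctrl.get_obs(): the state, without advancing time (a new reading comes with each control period).
- ctrl.camera(name): name is "scene" or "top"; returns the picture (400x640x3 uint8, red, green, blue); there is no depth.
- ctrl.calibration(name): a dict with "camera_matrix" (3x3 intrinsics, pixels), "world_from_camera" (4x4, takes a point from camera to world coordinates). Camera axes: x right, y up, looking along -z (the intrinsics and any distortion apply to the point x, -y, -z); pixel columns grow to the right and rows downward; lengths in m; the calibration is good to about 2 mm. A picture is of the moment at which its call begins. calibration takes no time and is no camera call.
- ctrl.hand_in(): hands the job in; it is judged then, once.
The state is a dict: "time_s": time; "q": joint angles; "dq": joint speeds; "joint_efforts": joint torques, N m; "eef_pos": TCP position; "eef_rot": TCP orientation; "wrist_force": force on the tool from outside, world axes, zero at the start; "torque": the same for the moment, N m; "opening": opening from 0.0 (shut) to 1.0 (fully open); "grasp_force": force on a finger pad.
Only numpy, scipy, OpenCV 4.12 (cv2) and the standard library are available. Lean on these libraries where they do the work, as an engineer would, in place of code of your own. Each camera call takes 0.05 s, during which the arm holds its last target. There are 200 camera calls.

### The job

Change over from coarse to fine sanding discs: first push the red-lipped coarse tray fully home with a fingertip on the front of its lip, then hook a fingertip behind the blue lip of the fine tray and draw it out along its rails right to its stop. Leave the disc packs lying in their trays, do not pinch either lip (no touching the back of the red lip or the front of the blue one), and do not disturb the loose things on the bench.

Things in the scene. Friction and masses are not known exactly. Their poses are not given: they have to be found in the camera images.
- coarse_unit: Low disc dispenser fixed to the bench for the coarse discs: plywood housing 165 x 162 mm, 49 mm high, with a clear top and an open front. Origin: underside, middle of the housing's front edge; +x points from the front to the closed back (the way the tray goes home), -x is the way the tray is drawn out, +y is across, +z up. The housing spans x 0 to 165 mm, y -81 to +81 mm.
- coarse_tray (a joint): How far the coarse tray is drawn out of its housing, in m: 0 = fully home at its stop, 0.110 = fully out at its stop. Slides stiffly (about 2.5 N plus a little damping) and stays where it is left. It starts drawn out 0.085 to 0.100. The tray floor is 12 mm above the bench.
- coarse_tray_lip (a point): Middle of the top edge of the upright red lip at the front end of the coarse tray, 50 mm above the bench; moves with the tray. Axes as the dispenser's. The lip is 13 mm thick (6.5 mm to either side of this point along x), 142 mm wide along y, and rises 38 mm above the tray floor. With the tray home, the housing's front edge is 68 mm behind (+x of) this point.
- coarse_tray_pocket (a point): Centre of the coarse tray's pocket floor (150 x 134 mm, rims 9 mm high), which holds the disc pack; moves with the tray. Between lip and pocket lies a finger gap, open above even with the tray home: 60 mm along x, 134 mm along y, its flat floor 12 mm above the bench; it ends at the pocket's front rib, 21 mm above the bench.
- coarse_pack: Loose pack of coarse sanding discs, grey-white, 127 mm across, 11 mm thick, lying in the coarse tray's pocket. Origin: centre of its underside.
- fine_unit: Low disc dispenser fixed to the bench for the fine discs: plywood housing 165 x 162 mm, 49 mm high, with a clear top and an open front. Origin: underside, middle of the housing's front edge; +x points from the front to the closed back (the way the tray goes home), -x is the way the tray is drawn out, +y is across, +z up. The housing spans x 0 to 165 mm, y -81 to +81 mm.
- fine_tray (a joint): How far the fine tray is drawn out of its housing, in m: 0 = fully home at its stop, 0.110 = fully out at its stop. Slides stiffly (about 2.5 N plus a little damping) and stays where it is left. It starts home (0 to 0.004). The tray floor is 12 mm above the bench.
- fine_tray_lip (a point): Middle of the top edge of the upright blue lip at the front end of the fine tray, 50 mm above the bench; moves with the tray. Axes as the dispenser's. The lip is 13 mm thick (6.5 mm to either side of this point along x), 142 mm wide along y, and rises 38 mm above the tray floor. With the tray home, the housing's front edge is 68 mm behind (+x of) this point.
- fine_tray_pocket (a point): Centre of the fine tray's pocket floor (150 x 134 mm, rims 9 mm high), which holds the disc pack; moves with the tray. Between lip and pocket lies a finger gap, open above even with the tray home: 60 mm along x, 134 mm along y, its flat floor 12 mm above the bench; it ends at the pocket's front rib, 21 mm above the bench.
- fine_pack: Loose pack of fine sanding discs, grey-white, 127 mm across, 16 mm thick, lying in the fine tray's pocket. Origin: centre of its underside.
- wooden_knob_a: Turned wooden knob, 39 mm across, 37 mm high, loose on the bench between the dispensers. Origin: centre of its underside. A bystander.
- wooden_knob_b: A second turned wooden knob, 39 mm across, 37 mm high, loose on the bench between the dispensers. Origin: centre of its underside. A bystander.
- filler: Tin of wood filler, 65 mm across, 62 mm high, standing loose at the left. Origin: centre of its underside. A bystander.
- cork_block: Sanding block, 61 x 117 x 35 mm, lying loose at the right. Origin: centre of its underside. A bystander.
- cord_stand: Fixed obstacle between the dispensers: thin steel post on a 40 mm round foot, 146 mm high, carrying the end of a black power cord that arches over it and down to the front edge of the bench. Origin: centre of the foot's underside.
- bench_sander: Fixed obstacle between the dispensers: dark orbital sander with a pale green dust box towards the robot, 242 mm long along x, 141 mm wide, 160 mm high. Origin: on the bench under the place where the dust box joins the body; it reaches 121 mm towards the robot and 120 mm away from it.
There are look-alikes about, which are no part of the job. What is shaped like the coarse_pack but orange is not meant.

How it is judged:
By the outcome, as a careful person would: the job done as asked, in the order asked, and still so for the second after the job is handed in, with the robot touching nothing.
It also fails if it takes over 48 s, if anything falls off the work surface, if the arm or the gripper's body presses on something with over 40 N, if the wrist force passes 120 N, or if a joint passes its speed limit or range.

## Working session

There is one attempt and no reset: what is moved stays moved. The work goes in short steps, Python scripts to look and compute and a tool call to move; the robot and the scene stay as the last step left them, time stands still between calls to the robot, and variables do not carry over. Pictures are saved under pics/ and viewed, at most 10 in all, crops included, and the job is handed in when it is done.

Besides the shell and the picture viewer there is one more tool, called after "Emit:" as a command line: name --argument value ..., lists and objects as JSON in quotes. send_rows: Moves the arm, as the interface text tells. Its arguments: {"type":"object","properties":{"dr":{"type":"array","items":{"type":"array","items":{"type":"number"}}},"xyz":{"type":"array","items":{"type":"array","items":{"type":"number"}}},"jaw":{"type":"array","items":{"type":"number"}}},"required":["dr","xyz","jaw"]}

```bash
mkdir -p pics; python3 - <<'E'
from bench import ctrl
import cv2
for n in("scene","top"):
    cv2.imwrite(f"pics/{n}0.png",ctrl.camera(n)[:,:,::-1]); c=ctrl.calibration(n); print(n,c)
o=ctrl.get_obs(); print(ctrl.tip_extent,o)
E
```

```text
scene {'camera_matrix': array([[480.21702275,   0.        , 323.27522145],
       [  0.        , 480.21702275, 195.6410804 ],
       [  0.        ,   0.        ,   1.        ]]), 'world_from_camera': array([[ 0.46664363,  0.45123271, -0.76067915, -1.01947967],
       [-0.88436678,  0.22658467, -0.40811124, -0.82916337],
       [-0.01179491,  0.86316188,  0.50478951,  1.07637139],
       [ 0.        ,  0.        ,  0.        ,  1.        ]])}
top {'camera_matrix': array([[375.05023851,   0.        , 325.43489149],
       [  0.        , 375.05023851, 193.75489493],
       [  0.        ,   0.        ,   1.        ]]), 'world_from_camera': array([[ 0.02573198,  0.98242573, -0.1848717 ,  0.21853431],
       [-0.99937793,  0.02974225,  0.0189514 ,  0.00692557],
       [ 0.02411684,  0.18426904,  0.98257992,  1.48297421],
       [ 0.        ,  0.        ,  0.        ,  1.        ]])}
0.019 {'time_s': 0.1, 'q': array([-1.52630126e+00,  1.81472393e-01,  1.60791040e+00, -1.76807014e-05,
        1.35384517e+00, -2.06263392e-01]), 'dq': array([ 0.00046745, -0.00236854, -0.00125051,  0.00149063, -0.00175862,
       -0.00159024]), 'joint_efforts': array([-5.08923295e-04, -4.45882452e+01, -3.52239311e+01, -2.93104131e-04,
        4.20081298e-03, -7.88789663e-06]), 'eef_pos': array([ 0.14269008, -0.5565157 ,  0.24946991]), 'eef_rot': array([-8.15676034e-04,  9.92149745e-01,  1.25052849e-01,  5.74596547e-05]), 'wrist_force': array([ 0.01008518, -0.21801042,  0.57978799]), 'torque': array([ 0.00525097, -0.05969175, -0.03617292]), 'grasp_force': 0.0, 'opening': 1.0013055009446934}
```

View pics/scene0.png

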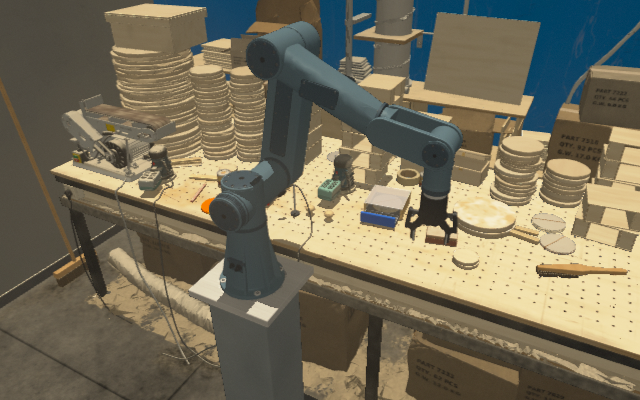

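View pics/top0.png

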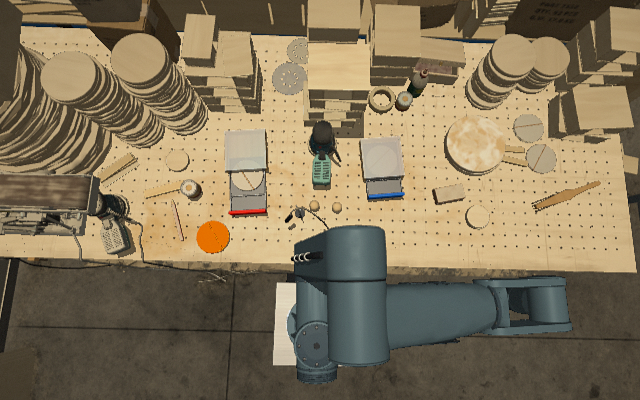

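The top view shows the coarse unit (red lip at about (248,212), grey-white pack at (248,180)) and the fine unit (blue lip at (385,196)). The sander is at (321,160), the cord stand at (300,212), and the knobs at (307,207) and (337,207). The flat orange disc at (212,237) is the look-alike and not meant. Next is one enlarged crop to confirm this.

```bash
cat > h.py <<'E'
import numpy as np, cv2
from bench import ctrl
def w(uv,z,n="top"):
    c=ctrl.calibration(n);K=c["camera_matrix"];T=c["world_from_camera"]
    d=np.linalg.solve(K,[uv[0],uv[1],1.]);d=T[:3,:3]@(d*[1,-1,-1]);o=T[:3,3]
    return o+d*(z-o[2])/d[2]
def px(p,n="top"):
    c=ctrl.calibration(n);K=c["camera_matrix"];T=c["world_from_camera"]
    q=T[:3,:3].T@(np.array(p)-T[:3,3]);q=K@(q*[1,-1,-1]);return q[:2]/q[2]
def lips(im):
    r={}
    hsv=cv2.cvtColor(im,cv2.COLOR_RGB2HSV)
    for k,x0,x1,h in(("red",220,280,lambda H:(H<8)|(H>172)),("blue",350,420,lambda H:(H>100)&(H<130))):
        m=(h(hsv[...,0].astype(int))&(hsv[...,1]>140)&(hsv[...,2]>70)).astype(np.uint8)
        m[:, :x0]=0;m[:,x1:]=0;m[:150]=0;m[240:]=0
        n,l,s,c=cv2.connectedComponentsWithStats(m);i=1+s[1:,4].argmax()
        p=np.argwhere(l==i)[:,::-1];r[k]=p
    return r
E
python3 - <<'E'
from h import *
im=ctrl.camera("top")
cv2.imwrite("pics/crop.png",cv2.resize(im[115:245,190:430,::-1],None,fx=3.3,fy=3.3,interpolation=cv2.INTER_CUBIC))
for k,p in lips(im).items():
    r=cv2.minAreaRect(p.astype(np.float32));b=cv2.boxPoints(r)
    print(k,len(p),r);print([(q.round(1).tolist(),w(q,.05).round(4).tolist()) for q in b])
E
```

```text
red 172 ((247.441650390625, 211.56614685058594), (4.678371906280518, 36.990325927734375), 86.42366790771484)
[([228.8000030517578, 210.39999389648438], [0.4121, 0.3478, 0.05]), ([265.79998779296875, 208.10000610351562], [0.4252, 0.2073, 0.05]), ([266.0, 212.6999969482422], [0.4071, 0.2052, 0.05]), ([229.10000610351562, 215.10000610351562], [0.3942, 0.3453, 0.05])]
blue 121 ((385.953857421875, 194.9237060546875), (3.5885353088378906, 34.29045104980469), 85.42607879638672)
[([368.70001220703125, 194.5], [0.4903, -0.1895, 0.05]), ([402.8999938964844, 191.8000030517578], [0.5052, -0.3235, 0.05]), ([403.20001220703125, 195.3000030517578], [0.491, -0.3245, 0.05]), ([369.0, 198.10000610351562], [0.4762, -0.1907, 0.05])]
```

View pics/crop.png

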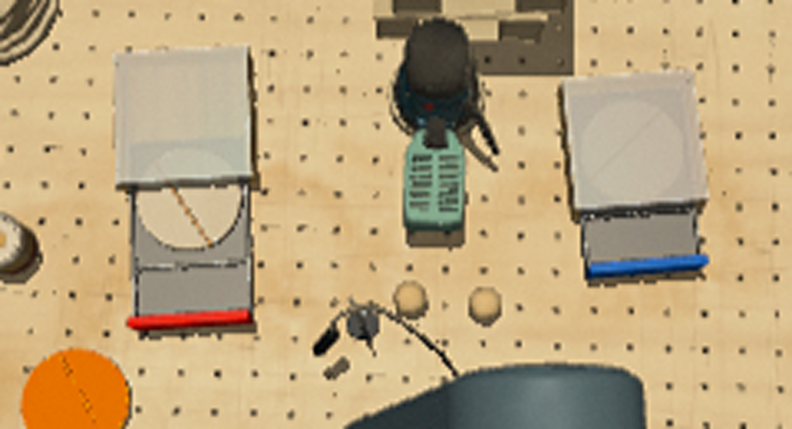

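The crop confirms the trays: red lip front left (crop (190,320)) with the grey-white pack behind it, blue lip front right (crop (648,266)). The orange disc at crop (75,400) lies on the bench, so it's not part of the job. Next I'll measure the housings.

```bash
cat >> h.py <<'E'
C={"c":[(115,53),(248,46),(250,182),(117,186)],"f":[(560,80),(692,71),(707,203),(574,212)]}
def unit(k):
    P=np.array([w((np.array(q)+.5)/3.3+[189.5,114.5],.049)[:2] for q in C[k]])
    ref=np.array([[165,81],[165,-81],[0,-81],[0,81]])/1000.
    a,b=P-P.mean(0),ref-ref.mean(0)
    th=np.arctan2((b[:,0]*a[:,1]-b[:,1]*a[:,0]).sum(),(a*b).sum())
    R=np.array([[np.cos(th),-np.sin(th)],[np.sin(th),np.cos(th)]])
    t=P.mean(0)-R@ref.mean(0)
    return th,R,t,np.linalg.norm(P-np.roll(P,-1,0),axis=1),np.abs(ref@R.T+t-P).max()
E
python3 - <<'E'
from h import *
L=lips(ctrl.camera("top"))
for k,l in(("c","red"),("f","blue")):
    th,R,t,s,e=unit(k);print(k,np.degrees(th).round(2),t.round(4),s.round(4),e.round(4))
    b=cv2.boxPoints(cv2.minAreaRect(L[l].astype(np.float32)))
    print(l,np.array([R.T@(w(q,.05)[:2]-t) for q in b]).round(4).tolist())
    print("home lip world",(R@[-.068,0]+t).round(4))
for n,u,z in(("knobA",(410,300),.02),("knobB",(485,305),.02),("foot",(362,325),.0)): print(n,w((np.array(u))/3.3+[189.6,114.6],z).round(3))
E
```

```text
c 4.47 [0.5733 0.2957] [0.1603 0.1701 0.157  0.1658] 0.0028
red [[-0.1566, 0.0645], [-0.1546, -0.0766], [-0.1727, -0.0773], [-0.1747, 0.0635]]
home lip world [0.5055 0.2904]
f 5.93 [ 0.5604 -0.2487] [0.1622 0.1657 0.1601 0.1649] 0.001
blue [[-0.0637, 0.0662], [-0.0626, -0.0687], [-0.0769, -0.0682], [-0.0778, 0.0664]]
home lip world [ 0.4928 -0.2557]
knobA [0.445 0.023 0.02 ]
knobB [ 0.442 -0.067  0.02 ]
foot [0.416 0.08  0.   ]
```

```bash
cat >> h.py <<'E'
from scipy.spatial.transform import Rotation as Ro
def pose():
    o=ctrl.get_obs();q=o["eef_rot"];return o["eef_pos"],Ro.from_quat([q[1],q[2],q[3],q[0]])
def rel(p,R,pts):   # pts: x,y,z,yaw deg (tool down, tool x at yaw)
    for a in pts:
        Rt=Ro.from_euler("z",a[3],degrees=True)*Ro.from_quat([1,0,0,0])
        print(a,"xyz cm",(R.inv().apply(np.array(a[:3])-p)*100).round(2),"dr",((R.inv()*Rt).as_rotvec()/np.radians(6)).round(2))
def U(k,x,y,z,yaw=None):
    th,R,t,_,_=unit(k);v=R@[x,y]+t;return [round(v[0],4),round(v[1],4),z,round(np.degrees(th),2) if yaw is None else yaw]
E
python3 - <<'E'
from h import *
p,R=pose()
print(U("c",-.22,-.003,.044))
A=np.array
rel(p,R,[[.143,-.557,.30,14.4],[.45,-.35,.30,5],[.5,0,.30,5],U("c",-.22,-.003,.25,4.8)])
E
```

```text
[np.float64(0.3542), np.float64(0.2756), 0.044, np.float64(4.47)]
[0.143, -0.557, 0.3, 14.4] xyz cm [ 0.02  0.03 -5.03] dr [-0.01 -0.   -0.01]
[0.45, -0.35, 0.3, 5] xyz cm [ 34.9  -12.4   -5.01] dr [-0.01 -0.    1.56]
[0.5, 0, 0.3, 5] xyz cm [ 48.43 -45.07  -4.97] dr [-0.01 -0.    1.56]
[np.float64(0.3542), np.float64(0.2756), 0.25, 4.8] xyz cm [ 4.114e+01 -7.538e+01  6.000e-02] dr [-0.01 -0.    1.59]
```

Emit:
send_rows --dr '[[0, 0, 0.2], [0, 0, 0.4], [0, 0, 0.7], [0, 0, 1.0], [0, 0, 1.3], [0, 0, 1.6], [0, 0, 1.6], [0, 0, 1.6]]' --xyz '[[4, -1, -3], [9, -3, -5], [15, -5, -5], [20, -7, -5], [25, -9, -5], [30, -10.5, -5], [35, -12.5, -5], [35, -12.5, -5]]' --jaw '[0, 0, 0, 0, 0, 0, 0, 0]'

```text
time_s: 1.2
eef_pos: [0.4531, -0.3464, 0.3]
eef_rot: [-0.0, 0.999, 0.044, 0.0]
wrist_force: [-0.0, -0.5, -0.5]
opening: 0.002
grasp_force: 0.0
```

```bash
python3 - <<'E'
from h import *
p,R=pose();print(p,R.as_euler("zyx",degrees=True))
rel(p,R,[[.5,0,.30,4.8],[.42,.2,.3,4.8],U("c",-.22,-.003,.25,4.8)])
E
```

```text
[ 0.45309985 -0.34641172  0.29999002] [-5.06705501e+00  1.61544554e-02 -1.79944615e+02]
[0.5, 0, 0.3, 4.8] xyz cm [ 7.730e+00 -3.409e+01  3.000e-02] dr [-0.01 -0.    0.04]
[0.42, 0.2, 0.3, 4.8] xyz cm [ 1.530e+00 -5.472e+01  5.000e-02] dr [-0.01 -0.    0.04]
[np.float64(0.3542), np.float64(0.2756), 0.25, 4.8] xyz cm [ -4.36 -62.83   5.06] dr [-0.01 -0.    0.04]
```

Emit:
send_rows --dr '[[0, 0, 0], [0, 0, 0], [0, 0, 0], [0, 0, 0], [0, 0, 0], [0, 0, 0], [0, 0, 0], [0, 0, 0]]' --xyz '[[2, -5, 0], [4, -11, 0], [5, -17, 0], [6.5, -23, 0], [7.5, -29, 0], [7.5, -34, 0], [6, -39.5, 0], [4.5, -45, 0]]' --jaw '[0, 0, 0, 0, 0, 0, 0, 0]'

```text
time_s: 2.2
eef_pos: [0.4574, 0.1037, 0.3001]
eef_rot: [0.0, 0.999, 0.041, -0.0]
wrist_force: [0.7, 1.1, 0.2]
opening: 0.0
grasp_force: 0.0
```

Emit:
send_rows --dr '[[0, 0, 0], [0, 0, 0], [0, 0, 0], [0, 0, 0], [0, 0, 0], [0, 0, 0], [0, 0, 0], [0, 0, 0]]' --xyz '[[-2, -5, 0], [-4, -9.5, 0], [-6.5, -14, 0], [-9, -18, 1], [-9, -18, 4], [-9, -18, 8], [-9, -18, 12], [-9, -18, 12]]' --jaw '[0, 0, 0, 0, 0, 0, 0, 0]'

```text
time_s: 3.2
eef_pos: [0.3515, 0.2733, 0.1776]
eef_rot: [0.001, 0.999, 0.041, -0.003]
wrist_force: [-0.3, 0.6, 0.7]
opening: -0.0
grasp_force: 0.0
```

```bash
python3 - <<'E'
from h import *
p,R=pose();print(p)
rel(p,R,[U("c",-.22,-.003,.044,4.8),U("c",-.18,-.003,.044,4.8),U("c",-.0855,-.003,.044,4.8)])
cv2.imwrite("pics/s1.png",ctrl.camera("scene")[130:290,170:430,::-1].repeat(3,0).repeat(3,1))
E
```

```text
[0.35148374 0.27334998 0.17758519]
[np.float64(0.3542), np.float64(0.2756), 0.044, 4.8] xyz cm [ 0.38 -0.23 13.36] dr [ 0.02  0.06 -0.01]
[np.float64(0.3941), np.float64(0.2787), 0.044, 4.8] xyz cm [ 4.38 -0.21 13.33] dr [ 0.02  0.06 -0.01]
[np.float64(0.4883), np.float64(0.286), 0.044, 4.8] xyz cm [13.83 -0.17 13.27] dr [ 0.02  0.06 -0.01]
```

View pics/s1.png

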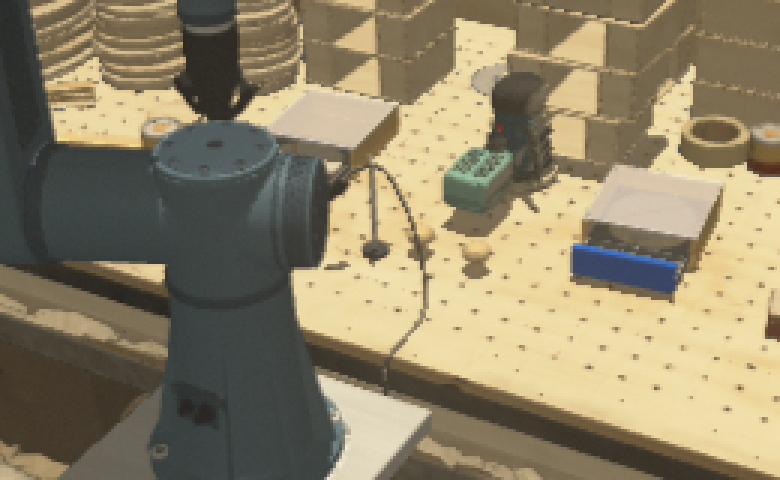

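The scene crop shows the cord, knobs and fine unit untouched, with the gripper at (210,100) above the front of the coarse tray. Now I'll descend.

Emit:
send_rows --dr '[[0, 0, 0], [0, 0, 0], [0, 0, 0], [0, 0, 0], [0, 0, 0], [0, 0, 0], [0, 0, 0], [0, 0, 0]]' --xyz '[[0, 0, 2], [0, 0, 5], [0, 0, 8], [0, 0, 11], [0, 0, 12.5], [0, 0, 13.4], [0, 0, 13.4], [0, 0, 13.4]]' --jaw '[0, 0, 0, 0, 0, 0, 0, 0]'

```text
time_s: 4.25
eef_pos: [0.3543, 0.2754, 0.0472]
eef_rot: [-0.0, 0.999, 0.042, 0.001]
wrist_force: [0.1, 0.1, 0.6]
opening: 0.001
grasp_force: 0.0
```

```bash
python3 - <<'E'
from h import *
p,R=pose();print(p, ctrl.get_obs()["wrist_force"])
rel(p,R,[U("c",-.18,-.003,.044,4.8),U("c",-.0855,-.003,.044,4.8)])
im=ctrl.camera("top");cv2.imwrite("pics/t1.png",cv2.resize(im[115:265,190:430,::-1],None,fx=3.3,fy=3.3,interpolation=cv2.INTER_CUBIC))
E
```

```text
[0.35433815 0.27536703 0.04724314] [0.06702738 0.078061   0.55890462]
[np.float64(0.3941), np.float64(0.2787), 0.044, 4.8] xyz cm [ 3.99 -0.    0.33] dr [-0.   -0.02 -0.  ]
[np.float64(0.4883), np.float64(0.286), 0.044, 4.8] xyz cm [13.44  0.06  0.35] dr [-0.   -0.02 -0.  ]
```

View pics/t1.png

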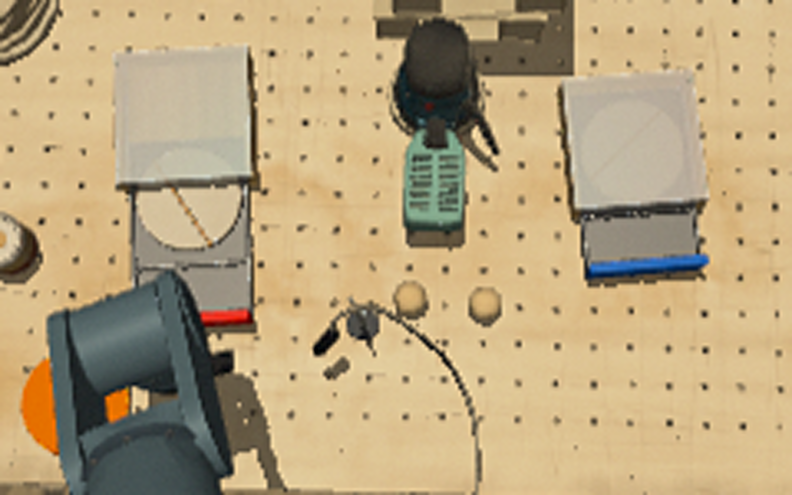

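The top view shows the gripper over the spot in front of the red lip (crop (190,350)), with the tray and the loose things unmoved. I'll push at a moderate speed.

Emit:
send_rows --dr '[[0, 0, 0], [0, 0, 0], [0, 0, 0], [0, 0, 0], [0, 0, 0], [0, 0, 0], [0, 0, 0], [0, 0, 0]]' --xyz '[[1, 0, 0], [2, 0, 0], [3, 0, 0], [3.6, 0, 0], [4.2, 0, 0], [5, 0, 0], [5.8, 0, 0], [6.6, 0, 0]]' --jaw '[0, 0, 0, 0, 0, 0, 0, 0]'

```text
time_s: 5.3
eef_pos: [0.4192, 0.2806, 0.046]
eef_rot: [0.0, 0.999, 0.042, -0.001]
wrist_force: [-3.2, 0.5, 0.9]
opening: -0.0
grasp_force: 1.6
```

Emit:
send_rows --dr '[[0, 0, 0], [0, 0, 0], [0, 0, 0], [0, 0, 0], [0, 0, 0], [0, 0, 0], [0, 0, 0], [0, 0, 0]]' --xyz '[[0.8, 0, 0], [1.6, 0, 0], [2.4, 0, 0], [3.2, 0, 0], [4, 0, 0], [4.7, 0, 0], [5.3, 0, 0], [5.8, 0, 0]]' --jaw '[0, 0, 0, 0, 0, 0, 0, 0]'

```text
time_s: 6.3
eef_pos: [0.4775, 0.2853, 0.0463]
eef_rot: [-0.0, 0.999, 0.042, 0.0]
wrist_force: [-3.1, 1.6, -0.7]
opening: -0.001
grasp_force: 1.5
```

```bash
python3 - <<'E'
from h import *
p,R=pose();print(p, ctrl.get_obs()["wrist_force"])
rel(p,R,[U("c",-.0855,-.003,.044,4.8)])
E
```

```text
[0.47750051 0.28531725 0.04629608] [-3.06870083  1.648896   -0.6897641 ]
[np.float64(0.4883), np.float64(0.286), 0.044, 4.8] xyz cm [1.08 0.02 0.23] dr [ 0.   -0.   -0.01]
```

Sliding at about 3 N. I'll creep to the stop.

Emit:
send_rows --dr '[[0, 0, 0], [0, 0, 0], [0, 0, 0], [0, 0, 0], [0, 0, 0], [0, 0, 0], [0, 0, 0], [0, 0, 0]]' --xyz '[[0.2, 0, 0], [0.4, 0, 0], [0.55, 0, 0], [0.7, 0, 0], [0.8, 0, 0], [0.9, 0, 0], [1.0, 0, 0], [1.0, 0, 0]]' --jaw '[0, 0, 0, 0, 0, 0, 0, 0]'

```text
time_s: 7.3
eef_pos: [0.4873, 0.2862, 0.0464]
eef_rot: [-0.0, 0.999, 0.042, 0.0]
wrist_force: [-1.5, 0.7, 0.0]
opening: -0.0
grasp_force: 0.9
```

Emit:
send_rows --dr '[[0, 0, 0], [0, 0, 0], [0, 0, 0], [0, 0, 0], [0, 0, 0], [0, 0, 0], [0, 0, 0], [0, 0, 0]]' --xyz '[[0.05, 0, 0], [0.1, 0, 0], [0.15, 0, 0], [0.2, 0, 0], [0.25, 0, 0], [0.3, 0, 0], [0.35, 0, 0], [0.4, 0, 0]]' --jaw '[0, 0, 0, 0, 0, 0, 0, 0]'

```text
time_s: 8.3
eef_pos: [0.4911, 0.2865, 0.0463]
eef_rot: [-0.0, 0.999, 0.042, 0.0]
wrist_force: [-3.2, 0.0, 1.3]
opening: 0.0
grasp_force: 1.3
```

Emit:
send_rows --dr '[[0, 0, 0], [0, 0, 0], [0, 0, 0], [0, 0, 0], [0, 0, 0], [0, 0, 0], [0, 0, 0], [0, 0, 0]]' --xyz '[[0.05, 0, 0], [0.1, 0, 0], [0.15, 0, 0], [0.2, 0, 0], [0.25, 0, 0], [0.3, 0, 0], [0.35, 0, 0], [0.4, 0, 0]]' --jaw '[0, 0, 0, 0, 0, 0, 0, 0]'

```text
time_s: 9.3
eef_pos: [0.4948, 0.2868, 0.0462]
eef_rot: [0.0, 0.999, 0.042, -0.0]
wrist_force: [-4.6, 1.0, 2.5]
opening: 0.002
grasp_force: 2.2
```

Emit:
send_rows --dr '[[0, 0, 0], [0, 0, 0], [0, 0, 0], [0, 0, 0], [0, 0, 0], [0, 0, 0], [0, 0, 0], [0, 0, 0]]' --xyz '[[0.05, 0, 0], [0.1, 0, 0], [0.15, 0, 0], [0.2, 0, 0], [0.2, 0, 0], [0.2, 0, 0], [0.2, 0, 0], [0.2, 0, 0]]' --jaw '[0, 0, 0, 0, 0, 0, 0, 0]'

```text
time_s: 10.3
eef_pos: [0.4949, 0.2868, 0.046]
eef_rot: [0.0, 0.999, 0.042, -0.002]
wrist_force: [-10.6, -0.3, 7.8]
opening: 0.002
grasp_force: 5.1
```

Resistance rose to 10 N with no further travel, so the coarse tray is home. I'll retreat, lift and cross over.

Emit:
send_rows --dr '[[0, 0, 0], [0, 0, 0], [0, 0, 0], [0, 0, 0], [0, 0, 0], [0, 0, 0], [0, 0, 0], [0, 0, 0]]' --xyz '[[-1, 0, 0], [-3, 0, 0], [-5, 0, 0], [-5, 0, -4], [-5, 0, -10], [-5, 0, -16], [-5, 0, -22], [-5, 0, -25]]' --jaw '[0, 0, 0, 0, 0, 0, 0, 0]'

```text
time_s: 11.3
eef_pos: [0.4488, 0.2831, 0.3007]
eef_rot: [-0.001, 0.999, 0.041, 0.004]
wrist_force: [0.9, -0.4, -0.7]
opening: -0.003
grasp_force: 0.0
```

```bash
python3 - <<'E'
from h import *
p,R=pose();print(p)
th,Rm,t,_,_=unit("c");im=ctrl.camera("top");L=lips(im)
print("coarse tool final local",Rm.T@([.4949,.2868]-t))
for k,l in(("c","red"),("f","blue")):
    th,Rm,t,_,_=unit(k);b=cv2.boxPoints(cv2.minAreaRect(L[l].astype(np.float32)))
    print(l,len(L[l]),np.array([Rm.T@(w(q,.05)[:2]-t) for q in b]).round(4).tolist())
rel(p,R,[[.5,0,.30,5.9],U("f",-.030,0,.15),U("f",-.030,0,.043)])
cv2.imwrite("pics/t2.png",cv2.resize(im[115:265,190:430,::-1],None,fx=3.3,fy=3.3,interpolation=cv2.INTER_CUBIC))
E
```

```text
[0.44876304 0.28309417 0.30071565]
coarse tool final local [-0.0788493  -0.00276281]
red 92 [[-0.0761, -0.002], [-0.0563, -0.0023], [-0.0597, -0.0758], [-0.0796, -0.0754]]
blue 120 [[-0.0637, 0.0662], [-0.0626, -0.0687], [-0.0769, -0.0682], [-0.0778, 0.0664]]
[0.5, 0, 0.3, 5.9] xyz cm [ 2.76 28.64  0.05] dr [-0.01 -0.07 -0.19]
[np.float64(0.5306), np.float64(-0.2518), 0.15, np.float64(5.93)] xyz cm [ 3.61 54.   15.02] dr [-0.01 -0.07 -0.2 ]
[np.float64(0.5306), np.float64(-0.2518), 0.043, np.float64(5.93)] xyz cm [ 3.53 54.02 25.72] dr [-0.01 -0.07 -0.2 ]
```

View pics/t2.png

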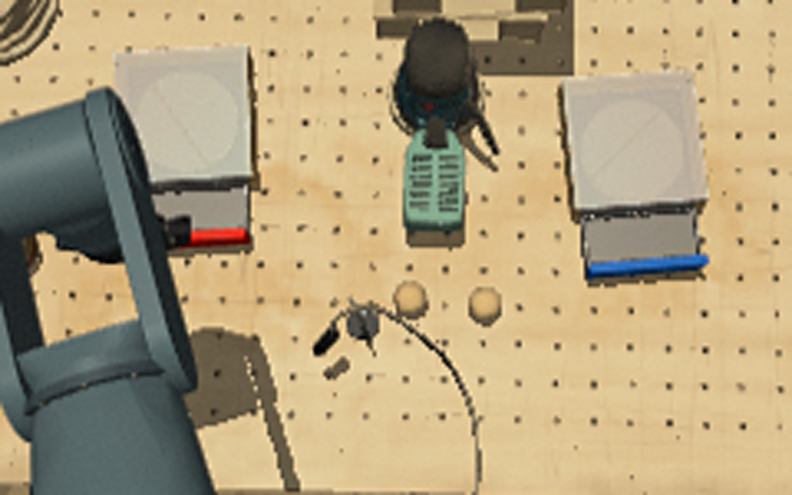

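The top view shows the red lip near the housing (crop (220,237)), as expected for home, with its pack inside the pocket. The knobs and cord are undisturbed. Crossing now.

Emit:
send_rows --dr '[[0, 0, 0], [0, 0, 0], [0, 0, -0.1], [0, 0, -0.2], [0, 0, -0.2], [0, 0, -0.2], [0, 0, -0.2], [0, 0, -0.2]]' --xyz '[[0.5, 5, 0], [1.2, 11, 0], [2, 17, 0], [2.5, 23, 0], [3, 29, 0], [3.3, 35, 0], [3.4, 41, 0], [3.5, 47, 0]]' --jaw '[0, 0, 0, 0, 0, 0, 0, 0]'

```text
time_s: 12.35
eef_pos: [0.5211, -0.185, 0.2962]
eef_rot: [0.001, 0.999, 0.052, 0.001]
wrist_force: [0.9, 0.5, 0.4]
opening: 0.0
grasp_force: 0.0
```

Emit:
send_rows --dr '[[0, 0, 0], [0, 0, 0], [0, 0, 0], [0, 0, 0], [0, 0, 0], [0, 0, 0], [0, 0, 0], [0, 0, 0]]' --xyz '[[0.2, 4, 0], [0.3, 7, 0], [0.3, 7, 4], [0.3, 7, 8], [0.3, 7, 12], [0.3, 7, 15], [0.3, 7, 15], [0.3, 7, 15]]' --jaw '[0, 0, 0, 0, 0, 0, 0, 0]'

```text
time_s: 13.35
eef_pos: [0.5321, -0.2526, 0.1475]
eef_rot: [0.001, 0.999, 0.052, 0.001]
wrist_force: [-0.9, 0.0, 0.1]
opening: 0.001
grasp_force: 0.0
```

```bash
python3 - <<'E'
from h import *
p,R=pose();print(p)
rel(p,R,[U("f",-.030,0,.15),U("f",-.030,0,.043)])
E
```

```text
[ 0.53208495 -0.2525699   0.147525  ]
[np.float64(0.5306), np.float64(-0.2518), 0.15, np.float64(5.93)] xyz cm [-0.14 -0.09 -0.25] dr [ 0.01 -0.01  0.01]
[np.float64(0.5306), np.float64(-0.2518), 0.043, np.float64(5.93)] xyz cm [-0.15 -0.11 10.45] dr [ 0.01 -0.01  0.01]
```

Emit:
send_rows --dr '[[0, 0, 0], [0, 0, 0], [0, 0, 0], [0, 0, 0], [0, 0, 0], [0, 0, 0], [0, 0, 0], [0, 0, 0]]' --xyz '[[-0.1, 0, 2], [-0.2, 0, 4], [-0.2, 0, 6], [-0.2, 0, 7.5], [-0.2, 0, 9], [-0.2, 0, 9.8], [-0.2, 0, 10.2], [-0.2, 0, 10.2]]' --jaw '[0, 0, 0, 0, 0, 0, 0, 0]'

```text
time_s: 14.35
eef_pos: [0.5295, -0.2522, 0.0443]
eef_rot: [-0.0, 0.999, 0.052, 0.0]
wrist_force: [-0.0, 0.4, 0.1]
opening: -0.003
grasp_force: 0.0
```

```bash
python3 - <<'E'
from h import *
p,R=pose();print(p)
rel(p,R,[U("f",-.030-.024,0,.044),U("f",-.168,0,.044)])
cv2.imwrite("pics/s2.png",ctrl.camera("scene")[130:290,300:560,::-1].repeat(3,0).repeat(3,1))
E
```

```text
[ 0.52951686 -0.25219451  0.04425715]
[np.float64(0.5067), np.float64(-0.2543), 0.044, np.float64(5.93)] xyz cm [-2.29 -0.03  0.03] dr [-0.   -0.    0.01]
[np.float64(0.3933), np.float64(-0.2661), 0.044, np.float64(5.93)] xyz cm [-13.69  -0.03   0.03] dr [-0.   -0.    0.01]
```

View pics/s2.png

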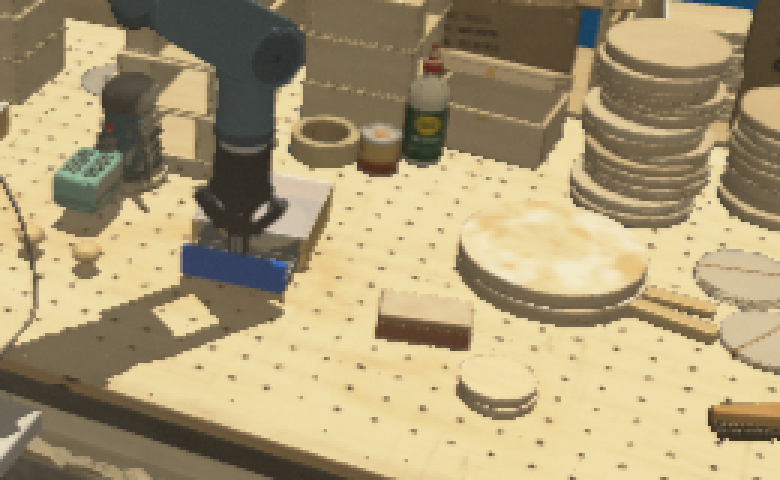

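The closed fingertips are inside the gap behind the blue lip (crop (238,245)) and touch nothing. Drawing out.

Emit:
send_rows --dr '[[0, 0, 0], [0, 0, 0], [0, 0, 0], [0, 0, 0], [0, 0, 0], [0, 0, 0], [0, 0, 0], [0, 0, 0]]' --xyz '[[-0.6, 0, 0], [-1.2, 0, 0], [-1.7, 0, 0], [-2.1, 0, 0], [-2.5, 0, 0], [-3, 0, 0], [-3.6, 0, 0], [-4.3, 0, 0]]' --jaw '[0, 0, 0, 0, 0, 0, 0, 0]'

```text
time_s: 15.4
eef_pos: [0.4865, -0.2568, 0.0445]
eef_rot: [0.0, 0.999, 0.052, 0.0]
wrist_force: [3.6, 1.0, -1.0]
opening: 0.001
grasp_force: 1.6
```

Emit:
send_rows --dr '[[0, 0, 0], [0, 0, 0], [0, 0, 0], [0, 0, 0], [0, 0, 0], [0, 0, 0], [0, 0, 0], [0, 0, 0]]' --xyz '[[-0.7, 0, 0], [-1.4, 0, 0], [-2.1, 0, 0], [-2.8, 0, 0], [-3.5, 0, 0], [-4.2, 0, 0], [-4.9, 0, 0], [-5.6, 0, 0]]' --jaw '[0, 0, 0, 0, 0, 0, 0, 0]'

```text
time_s: 16.4
eef_pos: [0.4306, -0.2626, 0.0444]
eef_rot: [0.0, 0.999, 0.052, 0.0]
wrist_force: [3.3, -1.8, 1.5]
opening: 0.001
grasp_force: 1.6
```

Emit:
send_rows --dr '[[0, 0, 0], [0, 0, 0], [0, 0, 0], [0, 0, 0], [0, 0, 0], [0, 0, 0], [0, 0, 0], [0, 0, 0]]' --xyz '[[-0.6, 0, 0], [-1.2, 0, 0], [-1.7, 0, 0], [-2.1, 0, 0], [-2.5, 0, 0], [-2.8, 0, 0], [-3.1, 0, 0], [-3.3, 0, 0]]' --jaw '[0, 0, 0, 0, 0, 0, 0, 0]'

```text
time_s: 17.4
eef_pos: [0.406, -0.2652, 0.0447]
eef_rot: [0.001, 0.999, 0.05, 0.009]
wrist_force: [53.0, 9.3, -28.6]
opening: -0.003
grasp_force: 26.8
```

```bash
python3 - <<'E'
from h import *
p,R=pose();th,Rm,t,_,_=unit("f");print(p,Rm.T@(p[:2]-t),ctrl.get_obs()["wrist_force"])
E
```

```text
[ 0.40596929 -0.26521336  0.04467839] [-0.15534597 -0.00044709] [ 52.97110723   9.32250006 -28.59929099]
```

The stop was reached, with force rising sharply to 53 N. I'll ease off right away, then check the travel by camera.

Emit:
send_rows --dr '[[0, 0, 0], [0, 0, 0], [0, 0, 0], [0, 0, 0], [0, 0, 0], [0, 0, 0], [0, 0, 0], [0, 0, 0]]' --xyz '[[1, 0, 0], [2, 0, 0], [3, 0, 0], [3.3, 0, 0], [3.3, 0, -2], [3.3, 0, -6], [3.3, 0, -11], [3.3, 0, -16]]' --jaw '[0, 0, 0, 0, 0, 0, 0, 0]'

```text
time_s: 18.4
eef_pos: [0.4303, -0.2622, 0.2055]
eef_rot: [-0.0, 0.999, 0.052, -0.0]
wrist_force: [1.0, -0.9, -0.9]
opening: 0.002
grasp_force: 0.0
```

Emit:
send_rows --dr '[[0, 0, 0], [0, 0, 0], [0, 0, 0], [0, 0, 0], [0, 0, 0], [0, 0, 0], [0, 0, 0], [0, 0, 0]]' --xyz '[[0, 0, -5], [0, 2, -9], [-2, 7, -9], [-4, 13, -9], [-6, 19, -9], [-8, 25, -9], [-8, 28, -9], [-8, 28, -9]]' --jaw '[0, 0, 0, 0, 0, 0, 0, 0]'

```text
time_s: 19.4
eef_pos: [0.3791, -0.5511, 0.2929]
eef_rot: [-0.001, 0.999, 0.051, -0.001]
wrist_force: [0.2, 0.8, -0.5]
opening: 0.001
grasp_force: 0.0
```

```bash
python3 - <<'E'
from h import *
p,R=pose();print(p)
im=ctrl.camera("top");L=lips(im)
for k,l in(("c","red"),("f","blue")):
    th,Rm,t,_,_=unit(k);b=cv2.boxPoints(cv2.minAreaRect(L[l].astype(np.float32)))
    print(l,len(L[l]),np.array([Rm.T@(w(q,.05)[:2]-t) for q in b]).round(4).tolist())
cv2.imwrite("pics/t3.png",cv2.resize(im[115:265,190:430,::-1],None,fx=3.3,fy=3.3,interpolation=cv2.INTER_CUBIC))
E
```

```text
[ 0.37906905 -0.55111068  0.29288152]
red 193 [[-0.0591, 0.0677], [-0.0572, -0.075], [-0.078, -0.0758], [-0.0798, 0.0667]]
blue 127 [[-0.1698, 0.0686], [-0.1686, -0.0719], [-0.1824, -0.0714], [-0.1835, 0.0689]]
```

View pics/t3.png

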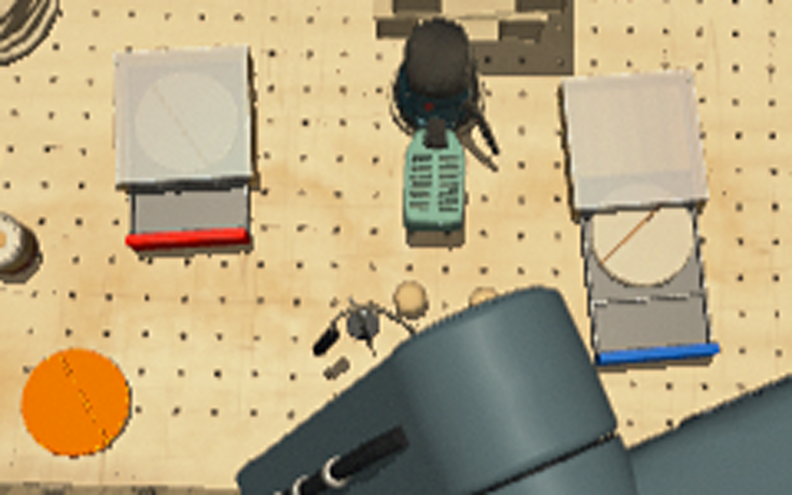

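The picture shows the red lip home (crop (188,240)) and the blue lip fully out (crop (658,354)). The blue lip travelled about 106 mm from a start of 0–4 mm and reached the hard stop. Both packs lie in their pockets, the bystanders in view haven't moved, and the arm is clear.

```bash
python3 -c "
from bench import ctrl
print(ctrl.hand_in())"
```

```text
the job is handed in; nothing more can be done
None
```

The job is handed in: the coarse tray is pushed home, then the fine tray is drawn out to its stop, both felt as a sharp rise in force. The packs are still in their trays and nothing loose looked moved in the final picture, though the arm partly hid one knob and the tin and cork block weren't in full view.

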